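# Bolt the springy lid of the storage box

### The arm

A 6-joint arm with a two-finger parallel gripper is mounted at the origin on the work surface. World frame = base frame: x ahead of the robot, y to its left, z up, the work surface at z = 0. Lengths are in m, angles in rad, forces in N, time in s.
With the tool pointing down it reaches from about 0.275 to 0.875 m from the base axis. Payload 12.5 kg.
Tool frame: the origin (TCP) lies on the centre line of the jaws, within the pads' length; the fingertips stand robot.finger_overhang ahead of it and the grasp point (between the pads) lies 6 mm ahead of it (robot.finger_overhang is the distance from the TCP to the fingertips, in m); z points along the fingers, y is the line along which they close (so a half turn about z gives the same grasp; the last joint's range is limited). The gripper opens to 85 mm and grips with 20 to 120 N. Pads are 22 mm wide; open, the fingers measure 114 mm over their backs; the gripper's body (76 mm by 85 mm) begins 54 mm behind the grasp point. The pads swing forward as they close: fully open they stand 13 mm farther back than shut.
Start: joints at [-1.24, 0.351, 1.652, -0, 1.139, -0.085], TCP at [0.222, -0.503, 0.256] pointing down, gripper open.
Joint ranges: [-2.75, 2.75], [-0.79, 2.1], [0.01, 2.65], [-1.57, 4.71], [0.07, 3.14], [-2.87, 2.87]. Speed limits (rad/s): [2.22, 2.22, 2.79, 3.14, 3.14, 3.14].

### API

Orientations are given as [roll, pitch, yaw] about the fixed x, y, z axes, in that order (R = Rz(yaw) Ry(pitch) Rx(roll)).
In Python, from station import sensors, read_camera, ticket, robot gives the robot as it stands.
- The arm moves only by the tool arm_command, never from a script. Its argument "moves" is text: rows parted by semicolons, each of 4 numbers parted by spaces: the shift along the tool's x, y, z in m, then the turn about the tool's z in degrees. A call has 1 to 8 rows; each row shifts and turns the commanded pose from where the row before left it, along the tool's axes as they then stand; what a row does not reach is not made up. A row lasts 1/12 s, in which the tool goes at most 41.7 mm and 7.16 degrees, less where a joint would pass 70% of its speed; a pose out of reach is approached as far as the arm can. A call with a gripper value outside its range is refused whole. "claw" is the opening in per cent of the stroke, from 0 (shut) to 100 (fully open), set as the call begins (left out, the last holds). The fingers move at their own pace and stop on an object; "squeeze" is the grip in N (left out, the last holds). Time passes only in rows, so rows that do not move let the fingers close. It gives the time, the measured TCP pose, the force, the opening and the grip force at its end, in the units of the state.
- sensors.observe(): the state, without advancing time (a new reading comes with each control period).
- read_camera(name): name is "scene" or "top" or "wrist"; returns a dict with "color" (400x640x3 uint8, red, green, blue), "fx", "fy", "cx", "cy" (pixels), "k1" (the pictures are not rectified: a ray, as slopes to the right and down, at radius r is drawn at 1 + k1 r^2 times it, then the intrinsics apply), "world_from_camera" (4x4, takes a point from camera to world coordinates); the wrist camera has in their place "tool_from_camera" (4x4, takes a point from camera to tool coordinates, whose origin is the TCP and whose axes are the flange's). Camera axes: x right, y down, z forward; pixel columns grow to the right and rows downward; lengths in m; the calibration is good to about 2 mm. A picture is of the moment at which its call begins: read the wrist's pose just before it. There is no depth.
- ticket.job_done(): hands the job in; it is judged then, once.
The state is a dict: "t": time; "qpos": joint angles; "joint_vel": joint speeds; "effort": joint torques, N m; "ee_pos": TCP position; "ee_rot": TCP orientation; "contact_force": force on the tool from outside, world axes, zero at the start; "torque": the same for the moment, N m; "gripper_width": finger opening in m; "grip_force": force on a finger pad.
Only numpy, scipy, OpenCV 4.12 (cv2) and the standard library are available. Lean on these libraries where they do the work, as an engineer would, in place of code of your own. Each camera call takes 0.05 s, during which the arm holds its last target. There are 200 camera calls.

### The job

The lid of the storage box springs ajar. Press the lid down and slide the steel bolt on it through the hole in the eye plate at the box's side, fully home until its handle stops against the guide, so that the bolt keeps the lid down once you let go; the plate was fitted by eye, so feel for the depth at which the bolt goes in. Leave the kettle, the mugs, the coaster and the spoon where they are.

Things in the scene. Friction and masses are not known exactly. Their poses are not given: they have to be found in the camera images.
- box: white plastic storage box, fixed, 200 (x) by 260 (y) by 100 mm high; origin at the centre of its underside, x from its front to its hinge side, y towards the eye plate, z up. Its lid turns about an axis along y at x = 100, z = 114 mm. A steel eye plate, 56 mm wide and 5 mm thick, stands fixed beside the lid's +y edge, faces at y = 140 and y = 145 mm
- lid (a joint): grey plastic lid on a sprung hinge: 0 as it springs ajar (front edge 37 mm up), 0.182 rad pressed fully down (level). 1 to 7 N at its front strip presses it down; it springs back when let go. The bolt's axis, 155 mm from the hinge, goes from z = 148 mm (ajar) to 120 mm (fully down) in the box's frame
- lid_strip (a point): point on the lid's top face, half-way along (y = 0) the flat clear strip, 40 mm wide, between the lid's front edge and the bolt's guides; 188 mm from the hinge axis and, with the lid level, 6 mm below that axis. Fingertips can press the lid down here and slide along the strip
- bolt_tip (a point): centre of the +y end of the loose steel bolt: a straight rod 10 mm across and 239 mm long, end chamfered 2 mm, lying along the box's y in two guides on the lid, where it slides freely and cannot come out. It starts 23 to 31 mm short of the plate. Fully home (handle against the guide near the plate) it is at y = 158 mm in the box's frame, 13 mm past the plate
- bolt_knob (a point): centre of the ball, 14 mm across, that ends the bolt's handle: an arm 8 mm thick lying over the lid from the rod towards the box's front, 64 mm behind the bolt's tip, ball 40 mm from the rod's axis. Pushing the ball towards the box's +y slides the bolt towards the plate; fully home it is at y = 94 mm in the box's frame
- kettle: domed steel kettle with a bail handle, 170 mm across, 212 mm high, origin under its centre; bystander
- mugs: three white mugs nested in a stack, 82 mm across without handles, 149 mm high, origin under its centre; bystander
- coaster: round wooden coaster, 94 mm across, 10 mm thick, origin under its centre; bystander
- spoon: kitchen spoon with wooden handle and grey silicone head, 260 mm long, lying on the counter along its x; bystander
- eye_mid (a point): point of the box at x = -53.7, y = 140, z = 133 mm in its frame, on the eye plate's near face. The plate's one hole, oblong, 18 mm wide (x) and 12.5 mm high, is centred straight above or below this point, up to 10 mm off either way: its height is not reported. The plate's top is 35 mm above the hole's centre
Things that resemble listed ones, but are neither listed nor needed, are in the scene too. Leave any yellow look-alike of the part that bears bolt_tip alone.

How it is judged:
By the outcome, as a careful person would: the job done as asked, in the order asked, and still so for the second after the job is handed in, with the robot touching nothing.
It also fails if it takes over 58 s, if anything falls off the work surface, if the arm or the gripper's body presses on something with over 40 N, if the wrist force passes 120 N, or if a joint passes its speed limit or range.

## Working session

There is one attempt and no reset: what is moved stays moved. The work goes in short steps, Python scripts to look and compute and a tool call to move; the robot and the scene stay as the last step left them, time stands still between calls to the robot, and variables do not carry over. Pictures are saved under pics/ and viewed, at most 10 in all, crops included, and the job is handed in when it is done.

Besides the shell and the picture viewer there is one more tool, called after "Emit:" by a JSON object that holds its "name" and its "arguments", one argument or row to a line. arm_command: Moves the arm, as the interface text tells. Its arguments: {"type":"object","properties":{"moves":{"type":"string"},"claw":{"type":"number"},"squeeze":{"type":"number"}},"required":["moves"]}

```bash
mkdir -p pics; ls
cat > h.py <<'E'
import numpy as np, cv2
from station import sensors, read_camera, ticket, robot
def ray(c,u,v,T=None):
    d=np.array([(u-c["cx"])/c["fx"],(v-c["cy"])/c["fy"]]); p=d.copy()
    for _ in range(20): p=d/(1+c["k1"]*(p@p))
    T=c["world_from_camera"] if T is None else T
    T=np.array(T); r=T[:3,:3]@np.array([p[0],p[1],1]); return T[:3,3],r/np.linalg.norm(r)
def plane(c,u,v,z,T=None):
    o,r=ray(c,u,v,T); return o+r*(z-o[2])/r[2]
def two(a,b):
    A=[];B=[]
    for o,r in (a,b):
        P=np.eye(3)-np.outer(r,r);A.append(P);B.append(P@o)
    x=np.linalg.lstsq(np.vstack(A),np.hstack(B),rcond=None)[0]
    return x,[np.linalg.norm(P@(x-o)) for P,(o,r) in zip(A,(a,b))]
def proj(c,X,T=None):
    T=np.array(c["world_from_camera"] if T is None else T); p=T[:3,:3].T@(np.array(X)-T[:3,3]); s=p[:2]/p[2]; s=s*(1+c["k1"]*(s@s))
    return np.array([s[0]*c["fx"]+c["cx"],s[1]*c["fy"]+c["cy"]])
E
python3 - <<'E'
from h import *
import pickle
print(sensors.observe()); print(robot.finger_overhang)
D={}
for n in("scene","top"):
    c=read_camera(n);D[n]=c
    cv2.imwrite(f"pics/{n}0.png",c["color"][:,:,::-1]); print(n,c["fx"],c["k1"],np.round(c["world_from_camera"],3).tolist())
pickle.dump(D,open("d0.pkl","wb"))
E
```

```text
pics
{'t': 0.0, 'qpos': array([-1.23958384e+00,  3.51269269e-01,  1.65239971e+00,  6.10120870e-06,
        1.13908985e+00, -8.46120542e-02]), 'joint_vel': array([ 0.00056879,  0.0002907 , -0.00085038,  0.00174963,  0.00015562,
       -0.00090793]), 'effort': array([ 8.78728388e-04, -5.06099474e+01, -2.91401196e+01, -1.27336866e-04,
        4.51593412e-03, -9.36088242e-06]), 'ee_pos': array([ 0.22209395, -0.50284946,  0.25574958]), 'ee_rot': array([-3.14043112e+00, -1.04072899e-04,  4.15821923e-01]), 'contact_force': array([-0.5065493 , -0.2203294 ,  1.43467344]), 'torque': array([-0.00652805, -0.02418914,  0.00890101]), 'grip_force': 0.0, 'gripper_width': 0.08544251509917171}
0.025
scene 374.8932105814328 -0.02570413399310899 [[-0.575, 0.653, -0.494, 1.078], [0.818, 0.465, -0.337, 0.438], [0.009, -0.598, -0.801, 1.031], [0.0, 0.0, 0.0, 1.0]]
top 389.1677175526317 -0.017418214191955207 [[-0.023, -0.995, 0.095, 0.366], [-1.0, 0.022, -0.011, 0.045], [0.009, -0.095, -0.995, 1.335], [0.0, 0.0, 0.0, 1.0]]
```

View pics/scene0.png

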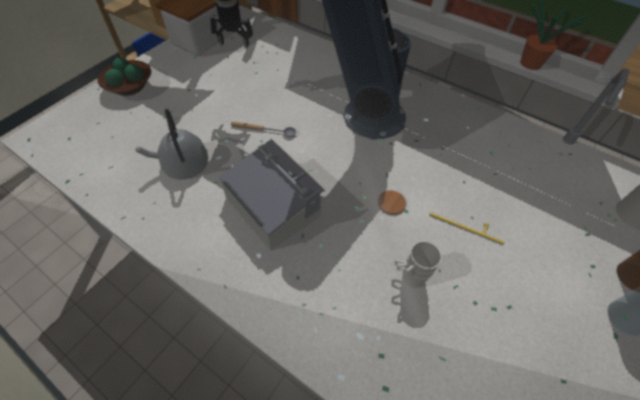

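View pics/top0.png

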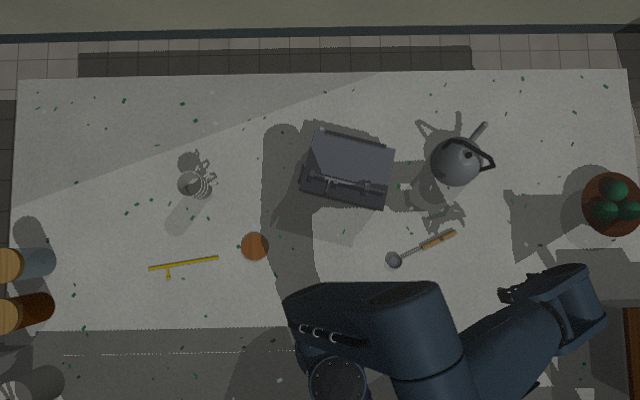

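The box is at top (347,168) and scene (270,190), with its bolt on the side nearer the robot. The yellow bolt look-alike lies on the counter at top (183,264) and scene (467,228), and I will leave it alone. The steel bolt on the lid, at top (345,183), fits the description. I'll enlarge both views of it.

Run:
```python
from h import *
import pickle
D=pickle.load(open("d0.pkl","rb"))
def crop(n,x0,y0,w,h,s):
    i=D[n]["color"][y0:y0+h,x0:x0+w,::-1].astype(float)
    i=np.clip((i/255)**0.6*255*1.15,0,255).astype(np.uint8)
    return cv2.resize(i,None,fx=s,fy=s,interpolation=cv2.INTER_CUBIC)
a=crop("top",290,115,120,110,5); b=crop("scene",205,130,130,120,5)
cv2.imwrite("pics/ct.png",a); cv2.imwrite("pics/cs.png",b)
```

```text
(no output)
```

View pics/ct.png

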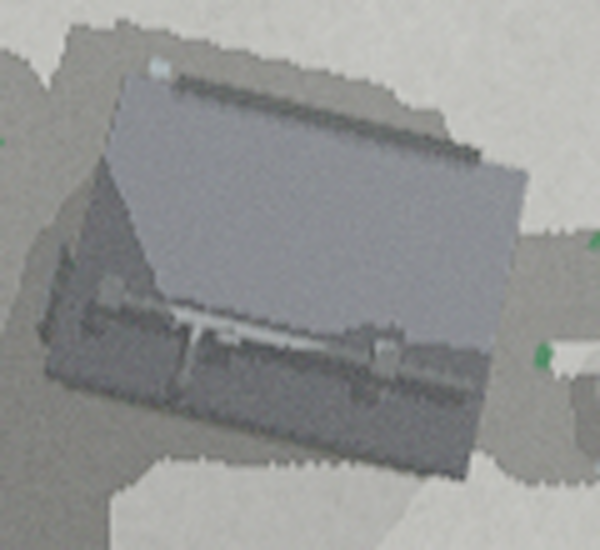

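View pics/cs.png

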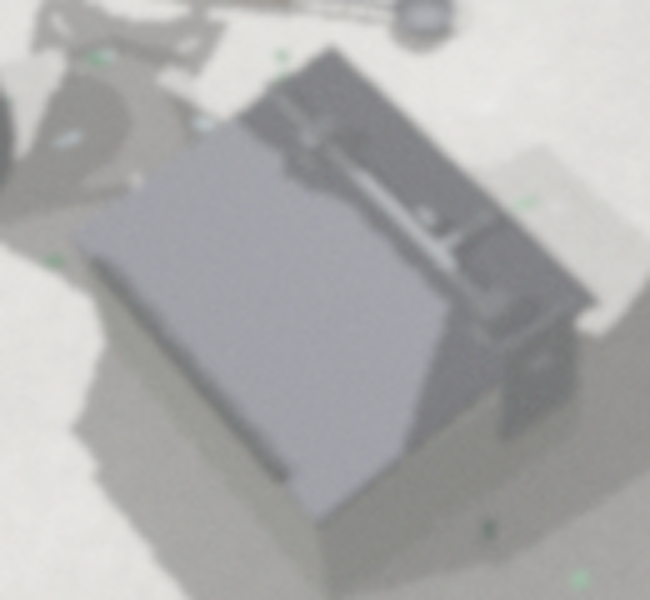

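```bash
cat > m.py <<'E'
from h import *
import pickle
D=pickle.load(open("d0.pkl","rb"))
t=lambda X,Y:(290+(X+.5)/5-.5,115+(Y+.5)/5-.5)
s=lambda X,Y:(205+(X+.5)/5-.5,130+(Y+.5)/5-.5)
R=lambda c,p: ray(D[c],*p)
P={'front+':((45,376),(596,300)),'front-':((466,480),(333,45)),'hinge-':((527,173),(77,240)),'hinge+':((128,72),(318,520)),'knob':((180,392),(492,216))}
for k,(a,b) in P.items():
    x,e=two(R('top',t(*a)),R('scene',s(*b))); print(k,np.round(x,4),np.round(e,4), np.round(plane(D['top'],*t(*a),.1457 if 'f' in k else .108),4))
E
python3 m.py
```

```text
front+ [0.5101 0.0941 0.1413] [0.002 0.002] [0.5086 0.0957 0.1457]
front- [ 0.4396 -0.1625  0.1443] [0.0013 0.0013] [ 0.4388 -0.1612  0.1457]
hinge- [ 0.6385 -0.2151  0.1044] [0.0003 0.0003] [ 0.6379 -0.2146  0.108 ]
hinge+ [0.7093 0.0397 0.1095] [0.0009 0.0009] [0.7092 0.0404 0.108 ]
knob [0.4981 0.0105 0.1482] [0.0028 0.0028] [0.5011 0.0119 0.108 ]
```

Emit:
{"name": "arm_command", "arguments": {
  "moves": ".028 -.021 -.006 0;.028 -.021 -.006 0;.028 -.021 -.006 0;.028 -.021 -.006 0;.028 -.021 -.006 0;.028 -.021 -.006 0;.028 -.021 -.006 0;.028 -.021 -.006 0",
  "claw": 0
}}

```text
t: 0.77
ee_pos: [0.3596, -0.2573, 0.3045]
ee_rot: [-3.141, 0.0, 0.416]
contact_force: [0.6, -1.0, -0.2]
gripper_width: -0.0002
grip_force: 0.0
```

Emit:
{"name": "arm_command", "arguments": {
  "moves": ".028 -.021 -.006 0;.028 -.021 -.006 0;.028 -.021 -.006 0;.028 -.021 -.006 0;.028 -.021 -.006 0;.028 -.021 -.006 0;.028 -.021 -.006 0;.028 -.021 -.006 0"
}}

```text
t: 1.43
ee_pos: [0.4967, -0.013, 0.3524]
ee_rot: [-3.141, 0.0, 0.416]
contact_force: [0.1, -1.4, 1.3]
gripper_width: 0.0002
grip_force: 0.0
```

Emit:
{"name": "arm_command", "arguments": {
  "moves": "0 0 0 7;0 0 0 7;0 0 0 7;0 0 0 7;0 0 0 7;0 0 0 4.1;0 0 0 0"
}}

```text
t: 2.02
ee_pos: [0.4962, -0.0147, 0.352]
ee_rot: [3.142, 0.001, -0.27]
contact_force: [-0.5, 0.1, -0.5]
gripper_width: 0.0
grip_force: 0.0
```

Run:
```python
from h import *
import pickle
o=sensors.observe(); c=read_camera("wrist"); pickle.dump((o,c),open("w1.pkl","wb"))
print(np.round(c["tool_from_camera"],3).tolist(),c["fx"],c["k1"],o["qpos"],o["ee_pos"],o["ee_rot"],o["contact_force"])
i=np.clip((c["color"][:,:,::-1]/255.)**0.6*290,0,255).astype(np.uint8)
cv2.imwrite("pics/w1.png",i)
```

```text
[[0.001, -0.958, -0.287, 0.073], [1.0, 0.001, -0.0, 0.0], [0.0, -0.287, 0.958, -0.118], [0.0, 0.0, 0.0, 1.0]] 277.4478630818722 -0.046198293588166565 [-1.23540942e-01  1.65147149e-01  1.65492663e+00  5.20235805e-05
  1.32212222e+00  1.71706320e+00] [ 0.49615837 -0.01474032  0.352021  ] [ 3.14155460e+00  6.04252802e-04 -2.69820641e-01] [-0.45007947  0.12030148 -0.54786885]
```

View pics/w1.png

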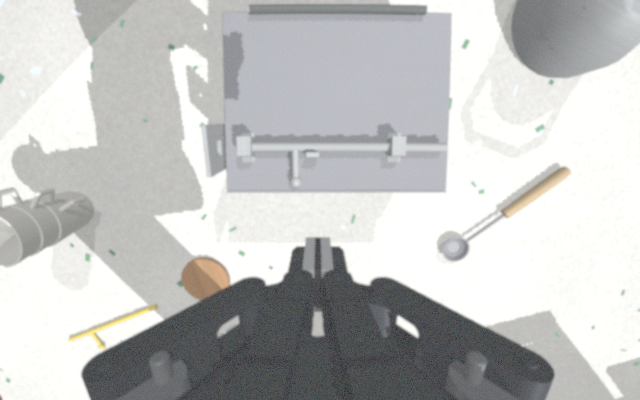

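Wrist view: the steel bolt lies on the lid along row 147, with its handle at (296,150–186) and ball at about (296,183). The eye plate is at (205–225,124–175) with its hole near (219,147). The yellow look-alike is at (112,322) on the counter, well away.

Run:
```python
from h import *
import pickle
o,c=pickle.load(open("w1.pkl","rb"))
i=np.clip((c["color"][112:202,195:325,::-1]/255.)**0.8*260,0,255).astype(np.uint8)
cv2.imwrite("pics/w1c.png",cv2.resize(i,None,fx=6,fy=6,interpolation=cv2.INTER_CUBIC))
```

```text
(no output)
```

View pics/w1c.png

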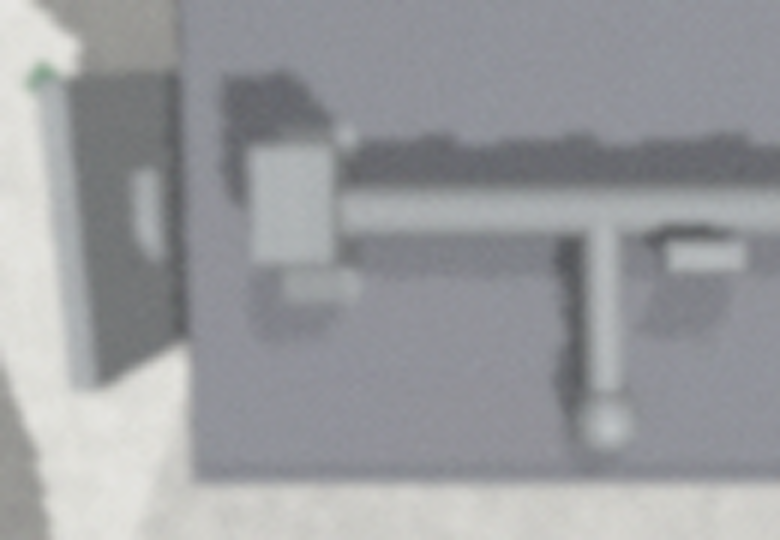

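```bash
cat > w.py <<'E'
from h import *
import pickle
from scipy.spatial.transform import Rotation as Ro
def load(f):
    o,c=pickle.load(open(f,"rb")); T=np.eye(4);T[:3,:3]=Ro.from_euler('xyz',o["ee_rot"]).as_matrix();T[:3,3]=o["ee_pos"]
    return o,c,T@np.array(c["tool_from_camera"])
E
python3 - <<'E'
from w import *
o,c,T=load("w1.pkl")
q=lambda X,Y:(195+(X+.5)/6-.5,112+(Y+.5)/6-.5)
fp=plane(c,*q(195,476),.1457,T); fm=plane(c,446,191,.1457,T)
hm=plane(c,451,13,.108,T); hp=plane(c,222,13,.108,T)
print("f+",fp,"f-",fm,"h-",hm,"h+",hp,np.linalg.norm(fp-fm),np.linalg.norm(hp-hm))
yv=(fp-fm+hp-hm)[:2]; yv/=np.linalg.norm(yv); xv=np.array([yv[1],-yv[0]]); yaw=np.arctan2(xv[1],xv[0])
org=((fp+fm)[:2]/2+xv*.1056+(hp+hm)[:2]/2-xv*.1)/2
print("yaw",yaw,"org",org,((fp+fm)[:2]/2+xv*.1056),(hp+hm)[:2]/2-xv*.1)
B=np.eye(4);B[:2,0]=xv;B[:2,1]=yv;B[:2,3]=org; np.save("B.npy",B)
toB=lambda X:np.linalg.inv(B)@np.r_[X,1]
oo,_=ray(c,0,0,T);print("cam in box",toB(oo)[:3])
for n,p in {"topL":(68,85),"topR":(97,385),"hole":(148,213),"botL":(178,70),"botR":(186,345)}.items():
    o_,r=ray(c,*q(*p),T); ob=toB(o_)[:3]; rb=B[:3,:3].T@r
    print(n,*[np.round(ob+rb*(y-ob[1])/rb[1],4) for y in(.138,.140,.142)])
k=plane(c,*q(607,420),.1483+.007,T);print("knob",toB(k)[:3])
# predicted knob height ajar: 195 from hinge +6 normal
a=.182;print("exp knob x,z",.1-.195*np.cos(a)+.006*np.sin(a),.114+.195*np.sin(a)+.006*np.cos(a))
E
```

```text
f+ [0.51393209 0.09423943 0.1457    ] f- [ 0.44291705 -0.16307204  0.1457    ] h- [ 0.64087027 -0.21640757  0.108     ] h+ [0.71071752 0.04097586 0.108     ] 0.26693132279032034 0.26669245599899716
yaw -0.2671396872824802 org [ 0.57980992 -0.06180521] [ 0.58027892 -0.06229192] [ 0.57934091 -0.06131849]
cam in box [-0.01958444  0.02299545  0.47045408]
topL [-0.0269  0.138   0.1776] [-0.027   0.14    0.1725] [-0.0271  0.142   0.1674]
topR [-0.0791  0.138   0.179 ] [-0.0801  0.14    0.1739] [-0.0811  0.142   0.1689]
hole [-0.0521  0.138   0.1441] [-0.0527  0.14    0.1384] [-0.0533  0.142   0.1328]
botL [-0.0256  0.138   0.1185] [-0.0257  0.14    0.1123] [-0.0258  0.142   0.1062]
botR [-0.0809  0.138   0.1291] [-0.082   0.14    0.1231] [-0.083   0.142   0.1172]
knob [-0.09121394  0.04845689  0.1553    ]
exp knob x,z -0.09069333349903949 0.1551952977780729
```

Emit:
{"name": "arm_command", "arguments": {
  "moves": ".001 .013 .02 0;0 0 .035 0;0 0 .035 0;0 0 .035 0;0 0 .025 0;0 0 .01 0;0 0 0 0;0 0 0 0",
  "claw": 0
}}

```text
t: 2.73
ee_pos: [0.4943, -0.0276, 0.1931]
ee_rot: [-3.142, -0.0, -0.265]
contact_force: [-0.5, -0.3, 1.0]
gripper_width: -0.0
grip_force: 0.0
```

Emit:
{"name": "arm_command", "arguments": {
  "moves": "0 0 .004 0;0 0 .004 0;0 0 .004 0;0 0 .004 0;0 0 0 0;0 0 0 0"
}}

```text
t: 3.23
ee_pos: [0.4938, -0.0276, 0.1762]
ee_rot: [-3.142, 0.0, -0.267]
contact_force: [-0.3, 0.6, 0.7]
gripper_width: 0.0003
grip_force: 0.0
```

Emit:
{"name": "arm_command", "arguments": {
  "moves": "0 0 .004 0;0 0 .004 0;0 0 0 0;0 0 0 0"
}}

```text
t: 3.57
ee_pos: [0.4938, -0.0276, 0.1681]
ee_rot: [3.142, 0.0, -0.267]
contact_force: [-1.0, -0.3, 2.4]
gripper_width: 0.0003
grip_force: 0.6
```

Emit:
{"name": "arm_command", "arguments": {
  "moves": "0 0 .004 0;0 0 .004 0;0 0 .004 0;0 0 0 0;0 0 0 0;0 0 0 0"
}}

```text
t: 4.07
ee_pos: [0.4937, -0.0276, 0.1563]
ee_rot: [3.142, 0.0, -0.267]
contact_force: [-1.2, 0.4, 2.2]
gripper_width: 0.0001
grip_force: 1.2
```

Run:
```python
from h import *
import pickle
o=sensors.observe(); c=read_camera("wrist"); pickle.dump((o,c),open("w2.pkl","wb"))
print(o["ee_pos"],o["contact_force"])
i=np.clip((c["color"][:,100:420,::-1]/255.)**0.7*270,0,255).astype(np.uint8)
cv2.imwrite("pics/w2.png",cv2.resize(i[:240],None,fx=2.4,fy=2.4,interpolation=cv2.INTER_CUBIC))
```

```text
[ 0.49374022 -0.02755834  0.15628726] [-1.17811081  0.3801609   2.23634361]
```

View pics/w2.png

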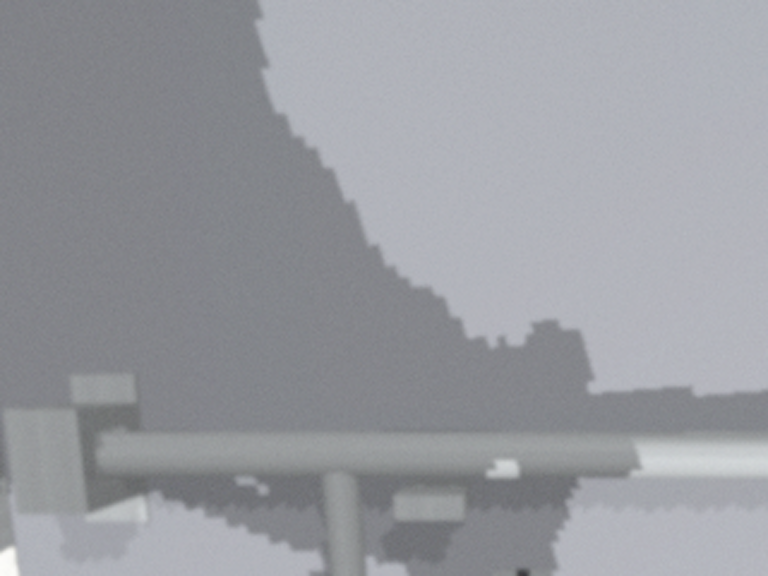

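Emit:
{"name": "arm_command", "arguments": {
  "moves": "0 -.006 0 0;0 -.006 0 0;0 -.006 0 0;0 -.006 0 0;0 -.006 0 0;0 -.006 0 0;0 0 0 0"
}}

```text
t: 4.7
ee_pos: [0.5037, 0.0083, 0.1564]
ee_rot: [-3.141, -0.0, -0.266]
contact_force: [0.9, 2.0, 2.4]
gripper_width: -0.0001
grip_force: 1.4
```

Emit:
{"name": "arm_command", "arguments": {
  "moves": "0 -.002 0 0;0 -.002 0 0;0 -.002 0 0;0 0 0 0;0 0 0 0"
}}

```text
t: 5.12
ee_pos: [0.5049, 0.013, 0.1563]
ee_rot: [-3.141, 0.0, -0.267]
contact_force: [0.4, -1.3, 2.4]
gripper_width: -0.0003
grip_force: 1.3
```

Emit:
{"name": "arm_command", "arguments": {
  "moves": "0 -.002 0 0;0 -.002 0 0;0 0 0 0;0 0 0 0"
}}

```text
t: 5.45
ee_pos: [0.506, 0.0169, 0.1563]
ee_rot: [-3.141, -0.0, -0.267]
contact_force: [0.9, -1.3, 2.4]
gripper_width: -0.0
grip_force: 1.5
```

Emit:
{"name": "arm_command", "arguments": {
  "moves": "0 -.001 0 0;0 -.001 0 0;0 -.001 0 0;0 0 0 0;0 0 0 0"
}}

```text
t: 5.87
ee_pos: [0.5068, 0.0198, 0.1563]
ee_rot: [-3.141, 0.0, -0.267]
contact_force: [0.6, -2.0, 2.5]
gripper_width: 0.0003
grip_force: 1.6
```

Run:
```python
from h import *
import pickle
o=sensors.observe(); c=read_camera("wrist"); pickle.dump((o,c),open("w3.pkl","wb"))
print(o["ee_pos"],o["contact_force"])
i=np.clip((c["color"][130:330,100:420,::-1]/255.)**0.7*270,0,255).astype(np.uint8)
cv2.imwrite("pics/w3.png",cv2.resize(i,None,fx=2.4,fy=2.4,interpolation=cv2.INTER_CUBIC))
```

```text
[0.50675311 0.01976063 0.15627846] [ 0.57007107 -2.01056776  2.51915577]
```

View pics/w3.png

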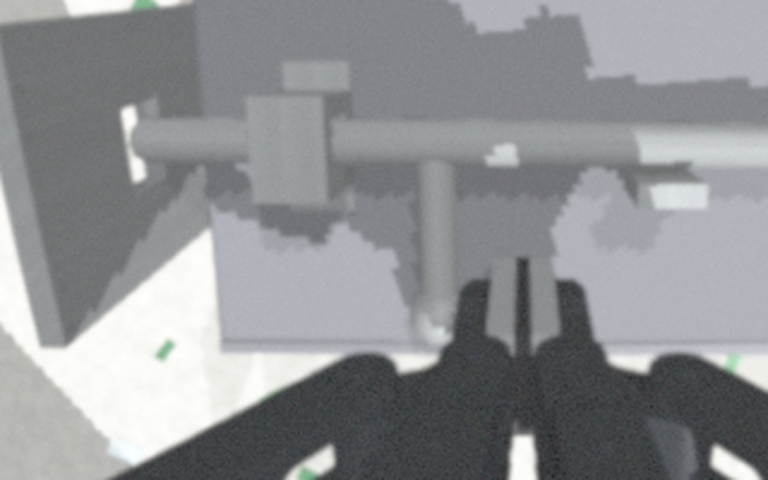

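The ball is in front of the fingers, and the bolt tip at (145,137) is at the hole at (120–160,100–185). Next is a gentle push.

Emit:
{"name": "arm_command", "arguments": {
  "moves": "0 -.001 0 0;0 -.001 0 0;0 -.001 0 0;0 0 0 0;0 0 0 0"
}}

```text
t: 6.33
ee_pos: [0.5076, 0.0227, 0.1563]
ee_rot: [-3.141, -0.0, -0.267]
contact_force: [-0.3, -2.1, 1.9]
gripper_width: -0.0001
grip_force: 1.6
```

Emit:
{"name": "arm_command", "arguments": {
  "moves": "0 -.001 0 0;0 -.001 0 0;0 -.001 0 0;0 0 0 0;0 0 0 0"
}}

```text
t: 6.75
ee_pos: [0.5084, 0.0256, 0.1563]
ee_rot: [-3.141, -0.0, -0.267]
contact_force: [0.1, -1.7, 2.0]
gripper_width: -0.0001
grip_force: 1.6
```

Emit:
{"name": "arm_command", "arguments": {
  "moves": "0 -.001 0 0;0 -.001 0 0;0 -.001 0 0;0 0 0 0;0 0 0 0"
}}

```text
t: 7.17
ee_pos: [0.5091, 0.0285, 0.1563]
ee_rot: [-3.141, -0.0, -0.267]
contact_force: [-0.7, -2.3, 2.9]
gripper_width: 0.0
grip_force: 1.6
```

Emit:
{"name": "arm_command", "arguments": {
  "moves": "0 -.001 0 0;0 -.001 0 0;0 -.001 0 0;0 0 0 0;0 0 0 0"
}}

```text
t: 7.58
ee_pos: [0.5099, 0.0314, 0.1563]
ee_rot: [-3.141, -0.0, -0.267]
contact_force: [-0.3, -1.9, 2.5]
gripper_width: -0.0003
grip_force: 1.5
```

Run:
```python
from h import *
import pickle
o=sensors.observe(); c=read_camera("wrist"); pickle.dump((o,c),open("w4.pkl","wb"))
print(o["ee_pos"],o["contact_force"])
i=np.clip((c["color"][130:330,60:380,::-1]/255.)**0.7*270,0,255).astype(np.uint8)
cv2.imwrite("pics/w4.png",cv2.resize(i,None,fx=2.4,fy=2.4,interpolation=cv2.INTER_CUBIC))
```

```text
[0.50993696 0.03138959 0.15630605] [-0.30014291 -1.86842315  2.47137888]
```

View pics/w4.png

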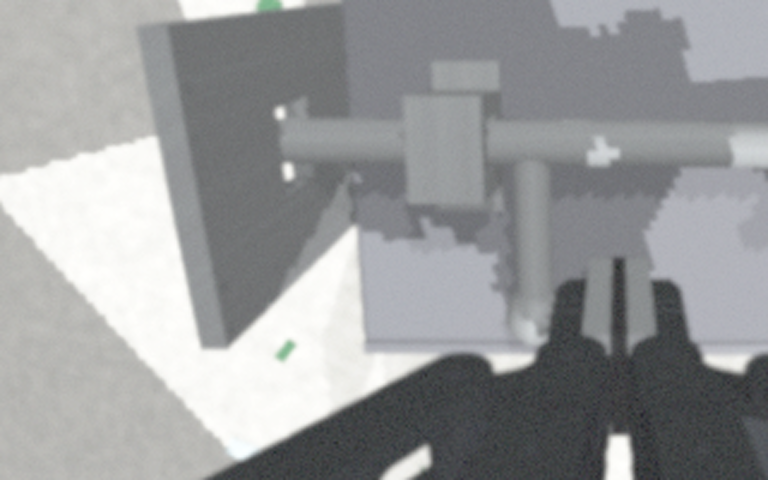

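The bolt is in the hole, with the tip at (283,140) inside the opening. The handle is still a few mm from the guide (485), so I'll push until it stops.

Emit:
{"name": "arm_command", "arguments": {
  "moves": "0 -.001 0 0;0 -.001 0 0;0 -.001 0 0;0 -.001 0 0;0 0 0 0;0 0 0 0"
}}

```text
t: 8.13
ee_pos: [0.511, 0.0353, 0.1563]
ee_rot: [-3.141, -0.0, -0.267]
contact_force: [-0.6, -1.7, 2.5]
gripper_width: -0.0002
grip_force: 1.5
```

Emit:
{"name": "arm_command", "arguments": {
  "moves": "0 -.001 0 0;0 -.001 0 0;0 -.001 0 0;0 0 0 0;0 0 0 0"
}}

```text
t: 8.55
ee_pos: [0.5114, 0.0367, 0.1561]
ee_rot: [3.139, 0.0, -0.266]
contact_force: [-2.2, -13.5, 2.2]
gripper_width: -0.0001
grip_force: 7.6
```

Emit:
{"name": "arm_command", "arguments": {
  "moves": "0 -.001 0 0;0 -.001 0 0;0 0 0 0;0 0 0 0"
}}

```text
t: 8.88
ee_pos: [0.5116, 0.0375, 0.156]
ee_rot: [3.137, 0.001, -0.266]
contact_force: [-3.1, -23.8, 2.6]
gripper_width: -0.0001
grip_force: 12.2
```

Hard stop: the force has risen to 24 N with the bolt in the hole. I'll back off and lift.

Emit:
{"name": "arm_command", "arguments": {
  "moves": "0 .003 0 0;0 .003 0 0;0 .003 0 0;0 0 -.003 0;0 0 -.004 0;0 0 -.008 0;0 0 -.02 0;0 0 -.03 0"
}}

```text
t: 9.55
ee_pos: [0.5086, 0.0315, 0.2207]
ee_rot: [3.141, 0.004, -0.266]
contact_force: [1.2, 0.2, -0.4]
gripper_width: 0.0002
grip_force: 0.0
```

Emit:
{"name": "arm_command", "arguments": {
  "moves": "0 .01 -.03 0;0 .01 -.03 0;0 .01 -.03 0;0 0 -.03 0;0 0 0 0;0 0 0 0"
}}

```text
t: 10.05
ee_pos: [0.5022, 0.0024, 0.343]
ee_rot: [-3.141, -0.003, -0.267]
contact_force: [-0.2, 0.4, -1.2]
gripper_width: -0.0002
grip_force: 0.0
```

Run:
```python
from h import *
import pickle
o=sensors.observe(); c=read_camera("wrist"); pickle.dump((o,c),open("w5.pkl","wb"))
print(o["ee_pos"],o["contact_force"])
i=np.clip((c["color"][90:215,180:380,::-1]/255.)**0.7*270,0,255).astype(np.uint8)
cv2.imwrite("pics/w5.png",cv2.resize(i,None,fx=4,fy=4,interpolation=cv2.INTER_CUBIC))
```

```text
[0.50216328 0.0024329  0.34300265] [-0.18517003  0.42710413 -1.18631404]
```

View pics/w5.png

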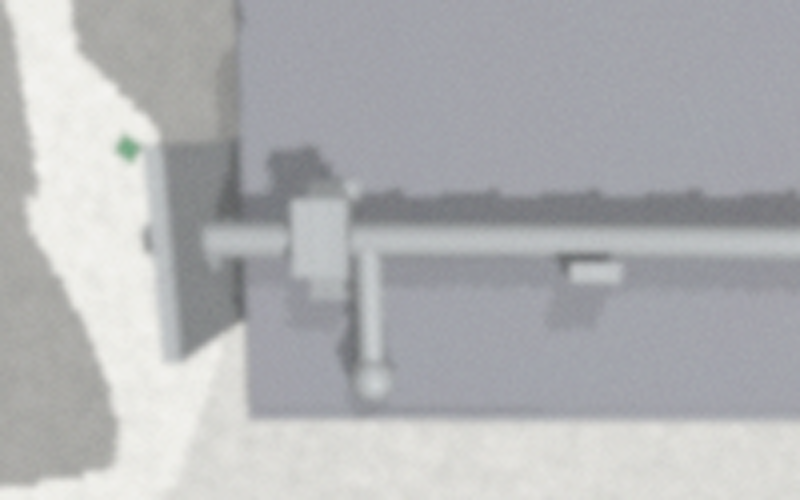

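Run:
```python
from w import *
o,c,T=load("w5.pkl"); B=np.load("B.npy")
k=plane(c,180+(373+.5)/4-.5,90+(380+.5)/4-.5,.144,T); print((np.linalg.inv(B)@np.r_[k,1])[:3])
t=plane(c,180+(145+.5)/4-.5,90+(238+.5)/4-.5,.1395,T); print("tip",(np.linalg.inv(B)@np.r_[t,1])[:3])
```

```text
[-0.09352763  0.09394064  0.144     ]
tip [-0.05241837  0.15912617  0.1395    ]
```

The ball is at y = 94 mm and the tip at about 158 mm, so the bolt is fully home. The lid stays down with the arm clear.

```bash
python3 -c "
from station import ticket; print(ticket.job_done())"
```

```text
the job is handed in; nothing more can be done
None
```

The bolt is through the eye plate and fully home (ball at y = 94 mm). It holds the lid down with the arm clear, nothing else was touched, and the job was handed in at about 10 s on the robot's clock.

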